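# Demould the potted module

## Task

The potted module has set in its sloping mould. Turn the red retaining clip fully aside, draw the module squarely out of the mould by its tongue without forcing it, and set it down gently, right way up and lying flat on the floor of the green tray. Do not move the other things on the bench.

Things in the scene. Friction and masses are not known exactly. Their poses are not given: they have to be found in the camera images.
- mould: Open aluminium mould on a fixed sloping off-white stand. Origin under the stand's centre on the bench; z up, -x its low front edge (roughly facing the robot), y along its length. Block 110 (up the slope) x 236 (y) x 32 mm, highest edge 105 mm above the bench. Its top face slopes 30 degrees, rising to +x: in this frame the normal is (-0.5, 0, 0.866), upslope is (0.866, 0, 0.5).
- cavity (a point): Centre of the cavity's floor, 22 mm below the mould's top face along the normal. The cavity is 74 mm up the slope x 164 mm along y x 22 mm deep and opens along the normal. Axes as the mould's body.
- casting: The potted module: dark resin block 70 (x) x 160 (y) x 24 mm (z), copper patches at its ends, an aluminium tongue on top. 0.26 to 0.44 kg. Origin: centre of the block's underside; z out of its top. It starts on the cavity floor with 2 mm play all round, 2 mm proud of the mould, its z along the mould's normal, x upslope; it comes out only along its own z. Same if turned end for end.
- tongue (a point): Top centre of the module's upright aluminium tongue, 58 mm above the origin along the module's z. The tongue is 12 mm thick (x), 96 mm long (y) and stands 34 mm above the block's top face; in the mould its two broad faces look up and down the slope.
- clip (a joint): Angle (rad) of the red clip about its pivot. 0: points to the mould's -y, over the module's +y end. It grows as the free end swings to the low front edge (mould's -x), to a stop at 1.6, pointing straight down the slope; above 1.2 the module is free. Starts at 0 to 0.35; light friction (2 N at the knob), stays where left.
- clip_pivot (a point): Point on the clip's pivot axis (parallel to the mould's normal), at the underside of the clip bar, 4 mm above the mould's top face, 104 mm from the mould's centre towards its +y.
- clip_knob (a point): Top centre of the clip's red knob: 18 mm across, 30 mm tall along the mould's normal, fixed (it does not spin) on a red bar 8 mm thick and 16 mm wide. It is 34 mm from the pivot axis, its top 38 mm along the normal above the bar's underside. The bar ends 44 mm from the axis.
- tray_green: Green open tray fixed to the bench, 125 (x) x 210 (y) x 28 mm high, walls and floor 5 mm thick (inside 115 x 200 mm). Origin under its centre, z up, y along its length.
- tray_yellow: Yellow open tray of the same size, fixed, with a circuit board in it; not used.
- meter: Amber hand multimeter, 90 x 180 x 48 mm, lying flat on the bench, origin under its centre; a bystander.
- driver: Yellow-handled screwdriver, 180 mm long, lying on the bench; a bystander.
- spool: Steel-grey solder spool, 56 mm across, 42 mm tall, standing, origin under its centre; a bystander.
- flask: White flux bottle with blue cap, 44 mm across, 100 mm tall, standing, origin under its centre; a bystander.
- cup: Blue plastic cup, 70 mm across the rim, 60 mm tall, origin under its centre; a bystander.
- heatsink: Finned aluminium heat sink, 60 x 90 x 28 mm, on the bench, origin under its centre; a bystander.
- board: Green circuit board, 80 x 130 x 22 mm, lying in the yellow tray, origin under its centre; a bystander.
Not all that is in view belongs to the job. Several things look just like the tray_green: the one meant starts farthest from the robot's base.

How it is judged:
By the outcome, as a careful person would: the job done as asked, in the order asked, and still so for the second after the job is handed in, with the robot touching nothing.
It also fails if it takes over 56 s, if anything falls off the work surface, if the arm or the gripper's body presses on something with over 40 N, if the wrist force passes 120 N, or if a joint passes its speed limit or range.

## Robot

A 6-joint arm with a two-finger parallel gripper is mounted at the origin on the work surface. World frame = base frame: x ahead of the robot, y to its left, z up, the work surface at z = 0. Lengths are in mm, angles in rad, forces in N, time in s.
With the tool pointing down it reaches from about 325 to 900 mm from the base axis. Payload 6.1 kg.
Tool frame: the origin (TCP) lies between the finger pads; the fingertips stand 17 mm ahead of it and the grasp point (between the pads) lies 2 mm behind it (arm.finger_overhang is the distance from the TCP to the fingertips, in mm); z points along the fingers, y is the line along which they close (so a half turn about z gives the same grasp; the last joint's range is limited). The gripper opens to 85 mm and grips with 20 to 120 N. Pads are 22 mm wide; open, the fingers measure 114 mm over their backs; the gripper's body (76 mm by 85 mm) begins 54 mm behind the grasp point. The pads swing forward as they close: fully open they stand 13 mm farther back than shut.
Start: joints at [1.152, 0.22, 1.526, -0, 1.395, -0.126], TCP at [180.395, 598.393, 248.3] pointing down, gripper open.
Joint ranges: [-2.98, 2.98], [-0.91, 2.08], [0.09, 2.57], [-1.24, 4.39], [0.2, 2.65], [-2.68, 2.68]. Speed limits (rad/s): [2.57, 2.57, 3.01, 3.14, 3.14, 3.14].

## Interface

Orientations are given as a unit quaternion [w, x, y, z].
In Python, from rig import arm gives the robot as it stands.
- The arm moves only by the tool arm_command, never from a script. Its argument "increments" is one flat list of numbers, 7 for each row, row after row: the shift along the tool's x, y, z in mm, then the turn, a rotation vector about the tool's x, y, z in rad, then the closure, from -1 (fully open) to 1 (shut). In form: [dx, dy, dz, rx, ry, rz, jaw, dx, dy, dz, rx, ry, rz, jaw, ...]. A call has 1 to 5 rows; each row is the pose to reach, as a shift and turn from the pose commanded when the call began, along the tool's axes at that moment; what a row does not reach only later rows make up. A row lasts 1/10 s, in which the tool goes at most 50 mm and 8.59 degrees, less where a joint would pass 70% of its speed; a pose out of reach is approached as far as the arm can. A call with a gripper value outside its range is refused whole. The fingers move at their own pace and stop on an object; "squeeze" is the grip in N (left out, the last holds). Time passes only in rows, so rows that repeat a pose let the fingers close. It gives the time, the measured TCP pose, the force, the opening and the grip force at its end, in the units of the state.
- arm.observe(): the state, without advancing time (a new reading comes with each control period).
- arm.capture(name): name is "scene" or "top" or "wrist"; returns the picture (480x640x3 uint8, red, green, blue); there is no depth.
- arm.camera_info(name): a dict with "intrinsics" (3x3 intrinsics, pixels), "R" (3x3) and "t" (3): a world point X has camera coordinates R X + t. Camera axes: x right, y down, z forward; pixel columns grow to the right and rows downward; lengths in mm; the calibration is good to about 2 mm. A picture is of the moment at which its call begins: read the wrist's pose just before it. camera_info takes no time and is no camera call; for the wrist camera it gives the pose at the moment of the call.
- arm.close_job(): hands the job in; it is judged then, once.
The state is a dict: "t": time; "qpos": joint angles; "joint_velocities": joint speeds; "effort": joint torques, N m; "tcp_pos": TCP position; "tcp_rot": TCP orientation; "contact_force": force on the tool from outside, world axes, zero at the start; "torque": the same for the moment, N m; "finger_gap": opening from 0.0 (shut) to 1.0 (fully open); "grasp_force": force on a finger pad.
Only numpy, scipy, OpenCV 4.12 (cv2) and the standard library are available. Lean on these libraries where they do the work, as an engineer would, in place of code of your own. Each camera call takes 0.05 s, during which the arm holds its last target. There are 200 camera calls.

## Working session

There is one attempt and no reset: what is moved stays moved. The work goes in short steps, Python scripts to look and compute and a tool call to move; the robot and the scene stay as the last step left them, time stands still between calls to the robot, and variables do not carry over. Pictures are saved under pics/ and viewed, at most 10 in all, crops included, and the job is handed in when it is done.

Besides the shell and the picture viewer there is one more tool, called as a command line: name --argument value ..., lists and objects as JSON in quotes. arm_command: Moves the arm, as the interface text tells. Its arguments: {"type":"object","properties":{"increments":{"type":"array","items":{"type":"number"}},"squeeze":{"type":"number"}},"required":["increments"]}

```bash
ls; mkdir -p pics; python3 - <<'E'
from rig import arm
import cv2,numpy as np
for n in ("scene","top"):
    im=arm.capture(n); cv2.imwrite(f"pics/{n}0.png",im[:,:,::-1]); c=arm.camera_info(n)
    print(n,np.round(c["intrinsics"],1).tolist(),np.round(c["R"],3).tolist(),np.round(c["t"],1).tolist())
print(arm.observe())
E
```

```text
pics
scene [[576.8, 0.0, 318.6], [0.0, 576.8, 229.1], [0.0, 0.0, 1.0]] [[-0.137, 0.99, 0.018], [0.736, 0.114, -0.667], [-0.663, -0.078, -0.745]] [6.5, -265.9, 1715.4]
top [[550.9, 0.0, 325.8], [0.0, 550.9, 233.7], [0.0, 0.0, 1.0]] [[0.003, -1.0, 0.007], [-0.993, -0.004, -0.122], [0.122, -0.007, -0.992]] [38.1, 451.5, 1454.9]
{'t': 0.1, 'qpos': array([ 1.15192325e+00,  2.21128137e-01,  1.52746079e+00, -2.49270682e-05,
        1.39471345e+00, -1.26132331e-01]), 'joint_velocities': array([-0.00115835,  0.00013617, -0.00351386,  0.00197103, -0.00052075,
        0.00018743]), 'effort': array([ 4.16470575e-04, -4.98249722e+01, -3.90546191e+01, -2.31767917e-04,
        5.75595419e-03, -2.59962697e-06]), 'tcp_pos': array([180.18589068, 597.93950238, 247.33947239]), 'tcp_rot': array([-2.18263893e-04,  1.45846063e-01,  9.89306927e-01, -8.26621074e-04]), 'contact_force': array([-0.27746634, -0.07653629, -0.36900835]), 'torque': array([ 0.01621179,  0.01172524, -0.00220979]), 'grasp_force': 0.0, 'finger_gap': 0.9996299012911467}
```

View pics/scene0.png

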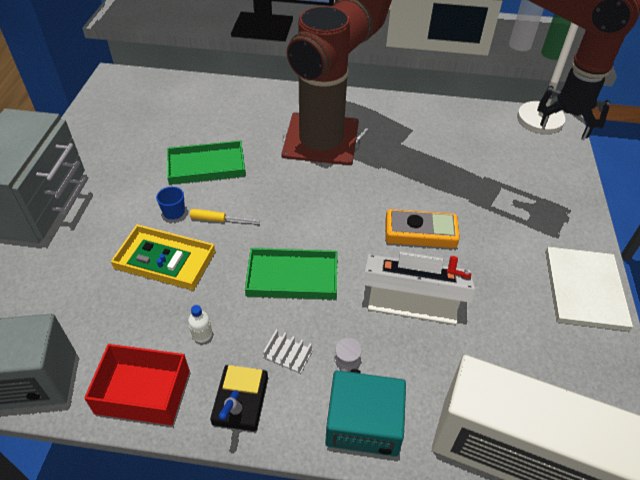

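View pics/top0.png

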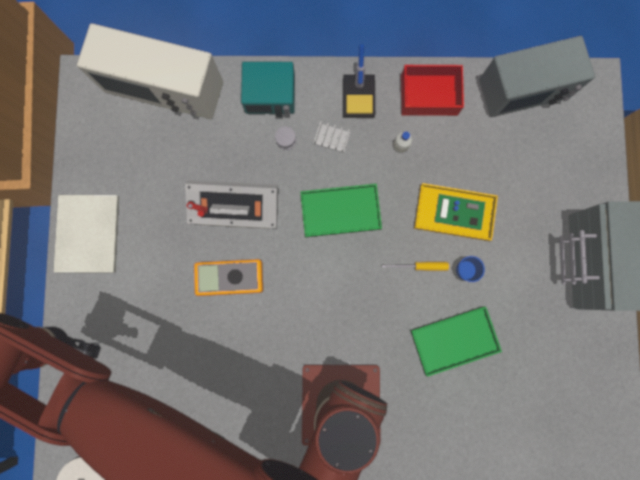

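Pictures: the scene view shows the mould at (420,280) with its red knob at (455,262). The green candidates in the top view are (341,210) and (455,341). The base is near (340,430), and tray (341,210) looks farther from it, so that fits the description. I'll confirm with measurements and an enlarged crop.

```bash
cat > h.py <<'E'
import cv2,numpy as np
from rig import arm
def cam(n):
    c=arm.camera_info(n); return np.array(c["intrinsics"]),np.array(c["R"]),np.array(c["t"])
def ray(c,uv):
    K,R,t=c; d=R.T@np.linalg.solve(K,[uv[0],uv[1],1.]); return -R.T@t,d/np.linalg.norm(d)
def onz(c,uv,z):
    o,d=ray(c,uv); return o+d*(z-o[2])/d[2]
def proj(c,X):
    K,R,t=c; p=K@(R@np.array(X,float)+t); return p[:2]/p[2]
def tri(c1,u1,c2,u2):
    A=np.zeros((3,3));b=np.zeros(3);L=[ray(c1,u1),ray(c2,u2)]
    for o,d in L: P=np.eye(3)-np.outer(d,d);A+=P;b+=P@o
    X=np.linalg.solve(A,b); return X,max(np.linalg.norm(np.cross(X-o,d)) for o,d in L)
def mask(im,h0,h1,s=90,v=60):
    return cv2.inRange(cv2.cvtColor(im,cv2.COLOR_RGB2HSV),(h0,s,v),(h1,255,255))
E
python3 - <<'E'
from h import *
T=cv2.imread("pics/top0.png")[:,:,::-1];S=cv2.imread("pics/scene0.png")[:,:,::-1]
for n,im in (("top",T),("scene",S)):
    c=cam(n)
    for f in cv2.findContours(mask(im,50,75,100,50),0,1)[0]:
        if cv2.contourArea(f)>1500:
            r=cv2.minAreaRect(f);b=cv2.boxPoints(r) if n=="top" else cv2.approxPolyDP(cv2.convexHull(f),6,True)[:,0].astype(float)
            P=np.array([onz(c,p,28) for p in b]);print(n,np.round(r[0]),b.round().tolist(),P[:,:2].round().tolist(),P.mean(0).round(1),"edges",np.linalg.norm(P-np.roll(P,1,0),axis=1).round())
    m=mask(im,0,6,150,80)|mask(im,174,180,150,80); 
    print(n,"red",[(np.round(k[0],1)) for k in [cv2.minAreaRect(f) for f in cv2.findContours(m,0,1)[0] if 15<cv2.contourArea(f)<400]])
a=cv2.resize(T[150:245,170:400],(800,330),interpolation=2);b=cv2.resize(S[235:330,355:485],(370,270),interpolation=2);d=cv2.resize(S[235:310,235:350],(414,270),interpolation=2)
o=np.zeros((600,800,3),np.uint8);o[:330]=a;o[330:,:370]=b;o[330:,386:]=d
cv2.imwrite("pics/crop1.png",o[:,:,::-1])
E
```

```text
top [456. 341.] [[411.0, 330.0], [486.0, 306.0], [501.0, 351.0], [426.0, 376.0]] [[195.0, -185.0], [261.0, -385.0], [143.0, -421.0], [78.0, -223.0]] [ 169.3 -303.5   28. ] edges [123. 210. 124. 208.]
top [341. 210.] [[300.0, 191.0], [376.0, 184.0], [381.0, 228.0], [305.0, 236.0]] [[567.0, 109.0], [589.0, -98.0], [466.0, -109.0], [444.0, 96.0]] [ 5.166e+02 -5.000e-01  2.800e+01] edges [123. 208. 124. 206.]
top red [array([198.1, 208.8])]
scene [291. 273.] [[251.0, 248.0], [336.0, 251.0], [335.0, 299.0], [246.0, 295.0]] [[465.0, -108.0], [444.0, 97.0], [583.0, 111.0], [603.0, -89.0]] [523.7   2.7  28. ] edges [138. 206. 141. 201.]
scene [205. 162.] [[240.0, 141.0], [245.0, 175.0], [169.0, 183.0], [167.0, 148.0]] [[77.0, -225.0], [215.0, -179.0], [277.0, -372.0], [140.0, -422.0]] [ 177.1 -299.4   28. ] edges [206. 145. 203. 146.]
scene red [array([460. , 266.9]), array([343.2, 156.3]), array([352., 141.]), array([325.2,  42.4]), array([307.7,  25.7])]
```

View pics/crop1.png

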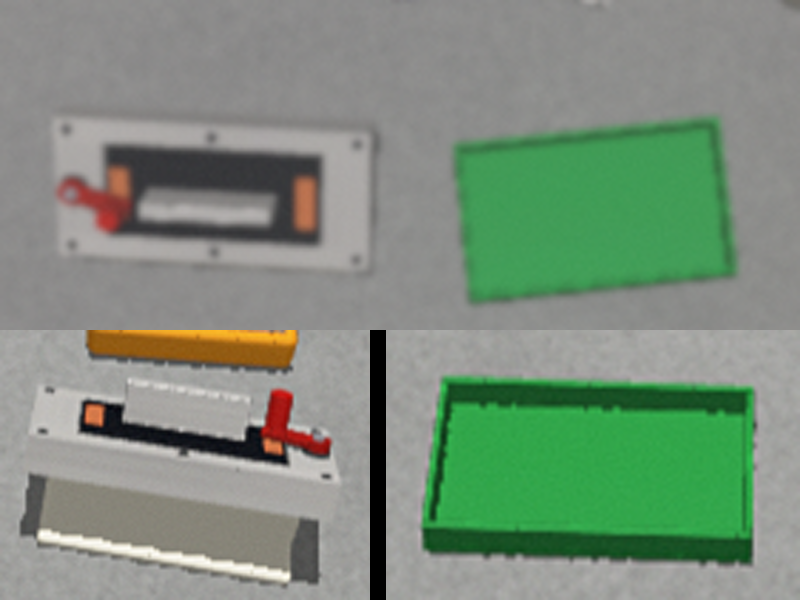

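The crop confirms the green tray I want: its centre is about (517,0), 517 mm from the base against 344 mm for the other. It is empty, with its inside floor visible. The mould's top-face corners in the crop's top part are (54,117), (375,130), (370,270) and (55,255). The clip pivot is at (73,190) and the knob at (112,215).

```bash
python3 - <<'E'
from h import *
c=cam("top");s=cam("scene")
f=lambda p:(170+(p[0]+.5)*230/800-.5,150+(p[1]+.5)*95/330-.5)
g=lambda p:(355+(p[0]+.5)*130/370-.5,235+(p[1]-330+.5)*95/270-.5)
P=np.array([onz(c,f(p),z) for p,z in (((54,117),105),((375,130),105),((370,270),50),((55,255),50))])
print(P.round(),np.linalg.norm(P-np.roll(P,1,0),axis=1).round(),P.mean(0).round(1))
# tongue top corners, triangulate
for a,b in (((143,188),(248,396)),((276,196),(126,379)),((73,190),(320,434)),((109,222),(281,395))): 
    X,e=tri(c,f(a),s,g(b));print(X.round(1),round(e,1))
w=cam("wrist");o=arm.observe();print("wristcam",(-w[1].T@w[2]).round(),w[1].round(2).tolist(),w[0].round())
E
```

```text
[[571. 402. 105.]
 [562. 165. 105.]
 [465. 172.  50.]
 [476. 412.  50.]] [111. 238. 112. 240.] [518.6 287.8  77.5]
[513.5 331.  130.8] 1.1
[508.5 236.7 127.9] 2.6
[517.4 390.3  99.8] 2.4
[491.7 359.7 110.7] 1.5
wristcam [113. 619. 373.] [[0.29, 0.96, -0.0], [0.92, -0.28, 0.28], [0.26, -0.08, -0.96]] [[363.   0. 323.]
 [  0. 363. 235.]
 [  0.   0.   1.]]
```

```bash
cat >> h.py <<'E'
from scipy.spatial.transform import Rotation as Ro
def mould(yaw):
    x=np.array([np.cos(yaw),np.sin(yaw),0]);y=np.array([-x[1],x[0],0]);z=np.array([0,0,1.])
    return .866*x+.5*z, y, -.5*x+.866*z      # u,y,n
def inc(p,u,y,n,spin=0):
    "shift/turn to TCP p with tool x=y_m, y=u, z=-n, then spin about tool z"
    o=arm.observe();R0=Ro.from_quat(o["tcp_rot"],scalar_first=True)
    R1=Ro.from_matrix(np.c_[y,u,-n])*Ro.from_rotvec([0,0,spin])
    print("inc",R0.inv().apply(np.array(p)-o["tcp_pos"]).round(1),(R0.inv()*R1).as_rotvec().round(3))
E
python3 - <<'E'
from h import *
u,y,n=mould(-.042); inc(np.array([518.6,288,77.5])+36*n+150*n,u,y,n)
E
```

```text
inc [-323.4 -222.2    9.1] [-0.446 -0.344  1.288]
```

arm_command --increments '[-323,-222,9,-0.446,-0.344,1.288,-1,-323,-222,9,-0.446,-0.344,1.288,-1,-323,-222,9,-0.446,-0.344,1.288,-1,-323,-222,9,-0.446,-0.344,1.288,-1,-323,-222,9,-0.446,-0.344,1.288,-1]'

```text
t: 0.6
tcp_pos: [337.4, 401.5, 242.2]
tcp_rot: [0.106, 0.47, 0.87, 0.102]
contact_force: [0.7, 0.6, -0.1]
finger_gap: 1.004
grasp_force: 0.0
```

```bash
python3 - <<'E'
from h import *
u,y,n=mould(-.042); inc(np.array([518.6,288,77.5])+36*n+150*n,u,y,n); print(arm.observe()["t"])
E
```

```text
inc [-139.    10.4   19.7] [-0.206 -0.16   0.595]
0.6
```

arm_command --increments '[-139,10,20,-0.206,-0.16,0.595,-1,-139,10,20,-0.206,-0.16,0.595,-1,-139,10,20,-0.206,-0.16,0.595,-1,-139,10,20,-0.206,-0.16,0.595,-1,-139,10,20,-0.206,-0.16,0.595,-1]'

```text
t: 1.1
tcp_pos: [425.5, 292.2, 237.7]
tcp_rot: [0.187, 0.698, 0.668, 0.179]
contact_force: [-0.4, 0.4, -0.5]
finger_gap: 0.997
grasp_force: 0.0
```

```bash
python3 - <<'E'
from h import *
u,y,n=mould(-.042); inc(np.array([518.6,288,77.5])+36*n+150*n,u,y,n)
c=cam("wrist");np.savez("w1.npz",*c);cv2.imwrite("pics/w1.png",arm.capture("wrist")[:,:,::-1])
E
```

```text
inc [-0.3  0.6 -0.7] [-0.001  0.001 -0.001]
```

View pics/w1.png

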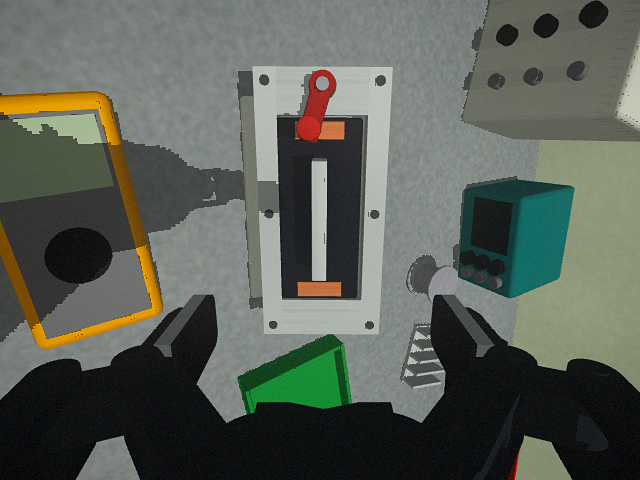

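The wrist view shows the mould face corners at (253,67), (392,67), (378,334) and (264,334). The tongue top runs from (311..326,158) to (312..326,281). The clip pivot is at (321,83) and the knob at about (310,128).

```bash
python3 - <<'E'
from h import *
d=np.load("w1.npz");c=(d["arr_0"],d["arr_1"],d["arr_2"])
im=cv2.imread("pics/w1.png")[:,:,::-1]
P=np.array([onz(c,p,z) for p,z in (((253,67),50),((392,67),105),((378,334),105),((264,334),50))])
print(P.round(1).tolist(),np.linalg.norm(P-np.roll(P,1,0),axis=1).round(1),P.mean(0).round(1))
ey=(P[0]-P[3]+P[1]-P[2]);yaw=np.arctan2(-ey[0],ey[1]);u,y,n=mould(yaw);F=P.mean(0);print("yaw",yaw)
def onpl(uv,h):
    o,r=ray(c,uv);X=o+r*(((F+h*n-o)@n)/(r@n));return X,((X-F)@u).round(1),((X-F)@y).round(1)
for p in ((311,159),(326,158),(326,281),(312,281)): print("tongue",*onpl(p,36)[1:])
v=onpl((321,83),12);k=onpl((310,128),42);print("piv",v[1:],"knob",k[1:])
m=(mask(im,0,6,150,60)|mask(im,174,180,150,60))[0:200,250:400];ys,xs=np.nonzero(m)
print("red rows",ys.min(),ys.max(),"bottom knob px",[(250+xs[ys==r].min(),250+xs[ys==r].max(),r) for r in range(100,ys.max()+1,4)])
E
```

```text
[[474.9, 408.8, 50.0], [568.8, 404.7, 105.0], [557.3, 169.4, 105.0], [462.6, 173.3, 50.0]] [235.8 108.9 235.5 109.6] [515.9 289.1  77.5]
yaw -0.0505840047321637
tongue -7.9 49.6
tongue 3.2 50.4
tongue 4.0 -47.6
tongue -7.4 -47.7
piv (np.float64(-1.0), np.float64(104.7)) knob (np.float64(-8.4), np.float64(71.5))
red rows 70 142 bottom knob px [(np.int64(308), np.int64(328), 100), (np.int64(307), np.int64(326), 104), (np.int64(305), np.int64(325), 108), (np.int64(304), np.int64(324), 112), (np.int64(303), np.int64(323), 116), (np.int64(299), np.int64(322), 120), (np.int64(297), np.int64(321), 124), (np.int64(296), np.int64(320), 128), (np.int64(298), np.int64(320), 132), (np.int64(298), np.int64(318), 136), (np.int64(306), np.int64(317), 140)]
```

```bash
cat >> h.py <<'E'
F=np.array([515.9,289.1,77.5]);MY=-.0506;U,Y,N=mould(MY)
def knob(th,h): return F+N*h+U*(-.5-34*np.sin(th))+Y*(104.3-34*np.cos(th))
E
python3 - <<'E'
from h import *
inc(knob(.24,85),U,Y,N,.24); inc(knob(.24,33),U,Y,N,.24)
E
```

```text
inc [71.7 -9.2 99.3] [-0.001 -0.004  0.247]
inc [ 71.5  -9.2 151.3] [-0.001 -0.004  0.247]
```

arm_command --increments '[72,-9,60,0,-0.004,0.247,0.0,72,-9,99,0,-0.004,0.247,0.0,72,-9,99,0,-0.004,0.247,0.0,72,-9,99,0,-0.004,0.247,0.0,72,-9,99,0,-0.004,0.247,0.0]' --squeeze 20

```text
t: 1.65
tcp_pos: [468.9, 363.9, 147.1]
tcp_rot: [0.164, 0.773, 0.58, 0.197]
contact_force: [0.3, 0.2, -0.1]
finger_gap: 0.497
grasp_force: 0.0
```

```bash
python3 - <<'E'
from h import *
inc(knob(.24,33),U,Y,N,.24)
c=cam("wrist");im=arm.capture("wrist")
cv2.imwrite("pics/w2.png",im[:,:,::-1])
print(proj(c,knob(.24,42)),arm.observe()["finger_gap"])
E
```

```text
inc [-0.9  1.  52.6] [-0.004  0.     0.008]
[325.75157402 278.86534557] 0.5002239935317178
```

View pics/w2.png

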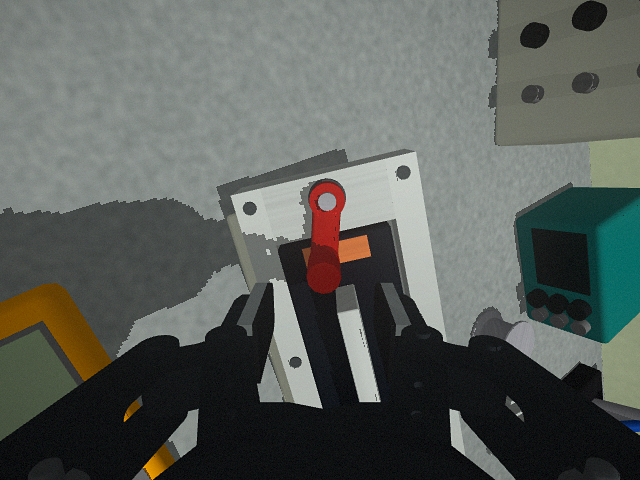

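The knob top at (323,276) agrees with the prediction (326,279), and the jaws straddle the clip bar. I'll descend and close lightly.

arm_command --increments '[-1,0,20,0,0,0,0.0,-1,0,40,0,0,0,0.0,-1,0,52,0,0,0,0.0,-1,0,52,0,0,0,0.9,-1,0,52,0,0,0,0.9]' --squeeze 20

```text
t: 2.2
tcp_pos: [495.1, 362.1, 104.0]
tcp_rot: [0.164, 0.773, 0.579, 0.199]
contact_force: [0.1, -1.7, 0.6]
finger_gap: 0.2
grasp_force: 20.8
```

arm_command --increments '[0,0,0,0,0,0,0.9,0,0,0,0,0,0,0.9]'

```text
t: 2.4
tcp_pos: [495.2, 362.1, 104.0]
tcp_rot: [0.164, 0.773, 0.579, 0.199]
contact_force: [-3.5, -4.5, 4.0]
finger_gap: 0.201
grasp_force: 21.2
```

```bash
python3 - <<'E'
from h import *
for t in (.24,.5,.76,1.02,1.28,1.6): inc(knob(t,33),U,Y,N,t)
E
```

```text
inc [-0.7 -0.5  2.1] [-0.002 -0.002  0.006]
inc [ 0.5 -9.2  2.1] [-0.002 -0.001  0.266]
inc [  3.9 -17.4   2.2] [-0.002 -0.001  0.526]
inc [  9.3 -24.4   2.2] [-0.002 -0.001  0.786]
inc [ 16.2 -29.7   2.2] [-2.000e-03 -1.000e-03  1.046e+00]
inc [ 26.4 -33.6   2.2] [-0.002 -0.     1.366]
```

arm_command --increments '[0.3,-4.4,0,0,0,0.13,0.9,1.1,-8.7,0,0,0,0.26,0.9,2.6,-12.9,0,0,0,0.39,0.9,4.5,-16.9,0,0,0,0.52,0.9,6.9,-20.6,0,0,0,0.65,0.9]'

```text
t: 2.9
tcp_pos: [479.9, 374.5, 94.8]
tcp_rot: [0.092, 0.918, 0.3, 0.242]
contact_force: [-1.8, -3.8, 2.4]
finger_gap: 0.201
grasp_force: 21.2
```

arm_command --increments '[0.3,-4.4,0,0,0,0.13,0.9,1.1,-8.7,0,0,0,0.26,0.9,2.6,-12.9,0,0,0,0.39,0.9,4.5,-16.9,0,0,0,0.52,0.9,7.3,-21.2,0,0,0,0.67,0.9]'

```text
t: 3.4
tcp_pos: [476.5, 389.6, 93.0]
tcp_rot: [0.004, 0.97, -0.01, 0.244]
contact_force: [-15.0, 2.5, -15.0]
finger_gap: 0.196
grasp_force: 20.4
```

```bash
python3 - <<'E'
from h import *
inc(knob(1.57,33),U,Y,N,1.57);inc(knob(1.62,33),U,Y,N,1.62)
p=arm.observe()["tcp_pos"]-F;print(p@U,p@Y)
E
```

```text
inc [-3.5 -5.9  2.9] [-0.011  0.03   0.026]
inc [-3.4 -7.6  2.9] [-0.01   0.03   0.076]
-30.73025224560258 98.40439843088978
```

arm_command --increments '[0,0,0,0,0,0,0.9]'

```text
t: 3.5
tcp_pos: [477.1, 388.9, 93.2]
tcp_rot: [0.005, 0.97, -0.01, 0.244]
contact_force: [-12.2, -0.3, -4.5]
finger_gap: 0.201
grasp_force: 21.1
```

```bash
python3 - <<'E'
from h import *
inc(knob(1.57,33),U,Y,N,1.57)
o=arm.observe();p=o["tcp_pos"]-F;print(p@U,p@Y,p@N,o["qpos"].round(2),o["torque"],[o["contact_force"]@v for v in (U,Y,N)])
cv2.imwrite("pics/s3.png",cv2.resize(arm.capture("scene")[150:330,340:520],(600,600),interpolation=2)[:,:,::-1])
E
```

```text
inc [-4.2 -6.7  2.7] [-0.01   0.03   0.026]
-30.060825502494772 97.6797773805395 35.5037397089928 [ 0.72  0.18  1.96 -0.53  0.69  2.68] [ 0.06903701  2.14602216 -0.00458514] [np.float64(-12.769755721686893), np.float64(-0.8891177903047637), np.float64(2.154346424959589)]
```

View pics/s3.png

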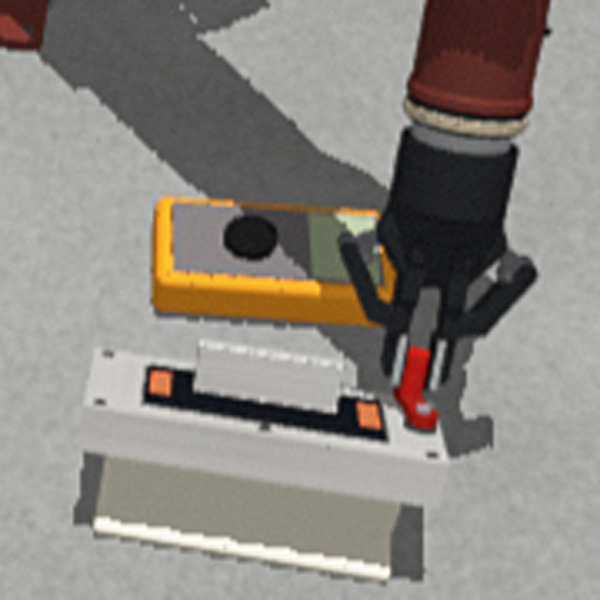

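The picture shows the jaws holding the knob near (415,370) in the crop and the clip close to fully aside. The wrist joint is at its 2.68 range end, so I'll turn the tool back on the round knob and finish the push by translation.

```bash
python3 - <<'E'
from h import *
inc(knob(1.5,35),U,Y,N,1.15);inc(knob(1.61,35),U,Y,N,1.15)
E
```

```text
inc [-4.2 -4.3  0.7] [-0.016  0.027 -0.393]
inc [-4.1 -8.   0.7] [-0.016  0.027 -0.393]
```

arm_command --increments '[0,0,0,0,0,-0.13,0.9,0,0,0,0,0,-0.26,0.9,0,0,0,0,0,-0.39,0.9,0,0,0,0,0,-0.39,0.9]'

```text
t: 3.95
tcp_pos: [479.3, 388.6, 94.7]
tcp_rot: [0.053, 0.952, 0.179, 0.241]
contact_force: [-0.3, -2.5, -6.9]
finger_gap: 0.204
grasp_force: 20.8
```

```bash
python3 - <<'E'
from h import *
inc(knob(1.61,35),U,Y,N,1.15)
o=arm.observe();p=o["tcp_pos"]-F;print(p@U,p@Y,p@N,o["qpos"].round(2),[o["contact_force"]@v for v in (U,Y,N)])
E
```

```text
inc [ -3.1 -10.3   0.9] [-0.019  0.019 -0.001]
-27.412465889693998 97.53173534528683 35.6602319927286 [ 0.72  0.18  1.96 -0.54  0.69  2.29] [np.float64(-3.6342792765520406), np.float64(-2.4818696156743445), np.float64(-5.898266384723759)]
```

arm_command --increments '[-1.5,-4,0.5,-0.019,0.019,0,0.9,-3,-8,1,-0.019,0.019,0,0.9,-3,-10,1,-0.019,0.019,0,0.9,-3,-10,1,-0.019,0.019,0,0.9]'

```text
t: 4.35
tcp_pos: [476.5, 397.5, 92.8]
tcp_rot: [0.059, 0.95, 0.174, 0.254]
contact_force: [6.8, -5.9, -5.5]
finger_gap: 0.197
grasp_force: 20.1
```

```bash
python3 - <<'E'
from h import *
inc(knob(1.61,35),U,Y,N,1.15)
o=arm.observe();p=o["tcp_pos"]-F;print(p@U,p@Y,p@N,o["qpos"].round(2),[o["contact_force"]@v for v in (U,Y,N)])
E
```

```text
inc [-3.3 -0.7  0.6] [-0.    -0.004 -0.007]
-31.17263820634681 106.30219858513847 35.64170297467292 [ 0.75  0.2   1.96 -0.6   0.69  2.38] [np.float64(3.4154469506821137), np.float64(-5.592530232509402), np.float64(-8.272978185299339)]
```

The knob is at y≈106 with a small reaction force, so the clip is at its stop. I'll open and retreat.

arm_command --increments '[0,0,0,0,0,0,0.2,0,0,0,0,0,0,0.2,0,0,-30,0,0,0,0.2,0,0,-80,0,0,0,0.2,0,0,-100,0,0,0,0.0]'

```text
t: 4.85
tcp_pos: [425.4, 402.8, 183.7]
tcp_rot: [0.056, 0.949, 0.176, 0.256]
contact_force: [0.7, -0.3, 0.1]
finger_gap: 0.504
grasp_force: 0.0
```

```bash
python3 - <<'E'
from h import *
inc(F+N*136-U*2,U,Y,N,0)
E
```

```text
inc [-18.2 111.1   3.3] [ 1.000e-03 -1.200e-02 -1.156e+00]
```

arm_command --increments '[-18,111,3,0.001,-0.012,-1.156,0,-18,111,3,0.001,-0.012,-1.156,0,-18,111,3,0.001,-0.012,-1.156,0,-18,111,3,0.001,-0.012,-1.156,0,-18,111,3,0.001,-0.012,-1.156,0]'

```text
t: 5.35
tcp_pos: [447.0, 290.3, 192.0]
tcp_rot: [0.142, 0.832, 0.49, 0.216]
contact_force: [0.4, 0.4, -0.2]
finger_gap: 0.498
grasp_force: 0.0
```

arm_command --increments '[0,0,0,0,0,-0.5,0,0,0,0,0,0,-0.5,0,0,0,0,0,0,-0.5,0,0,0,0,0,0,-0.5,0,0,0,0,0,0,-0.5,0]'

```text
t: 5.85
tcp_pos: [446.6, 291.3, 191.4]
tcp_rot: [0.191, 0.686, 0.68, 0.174]
contact_force: [-0.3, -0.5, 0.0]
finger_gap: 0.498
grasp_force: 0.0
```

```bash
python3 - <<'E'
from h import *
inc(F+N*136-U*2,U,Y,N,0)
c=cam("wrist");np.savez("w4.npz",*c);im=arm.capture("wrist");cv2.imwrite("pics/w4.png",im[:,:,::-1])
E
```

```text
inc [ 1.3  1.1 -2.7] [-0.002 -0.     0.041]
```

View pics/w4.png

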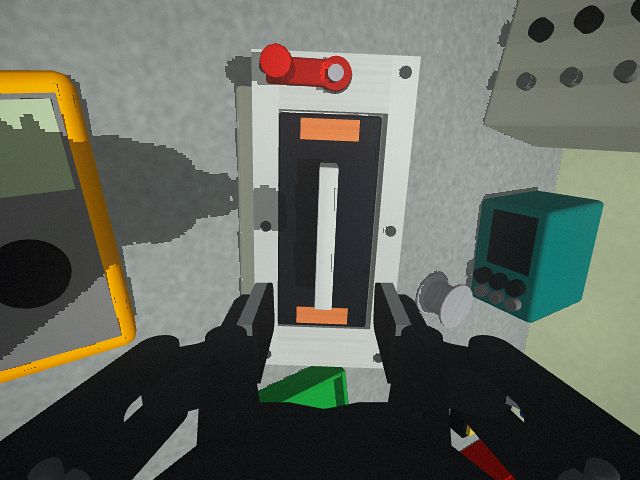

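The clip now points straight down the slope, with its knob at (275,60) and pivot at (335,72), clear of the module. The tongue top runs from (319..338,163) to (315..334,309).

```bash
python3 - <<'E'
from h import *
d=np.load("w4.npz");c=(d["arr_0"],d["arr_1"],d["arr_2"])
L=[]
for uv in ((319,163),(338,163),(334,309),(315,309)):
    o,r=ray(c,uv);X=o+r*(((F+36*N-o)@N)/(r@N));L.append(X);print(((X-F)@U).round(1),((X-F)@Y).round(1))
L=np.array(L);T=L.mean(0);e=L[0]+L[1]-L[2]-L[3];print("T",T.round(1),"yaw",np.arctan2(-e@U,e@Y),(T-F)@U,(T-F)@Y)
np.save("T.npy",T)
inc(T-12*N+45*N,U,Y,N);inc(T-12*N,U,Y,N)
E
```

```text
-8.1 50.4
3.3 50.9
5.7 -46.5
-7.1 -47.0
T [496.7 292.  107.9] yaw 0.017322909873728216 -1.5507426757824057 1.968490142465451
inc [ 3.3  1.9 64.2] [-0.002 -0.     0.039]
inc [  3.3   2.  109.2] [-0.002 -0.     0.039]
```

arm_command --increments '[3.3,2,30,-0.002,0,0.032,0,3.3,2,64,-0.002,0,0.032,0,3.3,2,80,-0.002,0,0.032,0,3.3,2,96,-0.002,0,0.032,0,3.3,2,108,-0.002,0,0.032,0]'

```text
t: 6.4
tcp_pos: [502.0, 291.1, 96.8]
tcp_rot: [0.188, 0.698, 0.668, 0.177]
contact_force: [0.3, 0.1, 0.7]
finger_gap: 0.495
grasp_force: 0.0
```

arm_command --increments '[0,0,0,0,0,0,0.4,0,0,0,0,0,0,0.9,0,0,0,0,0,0,0.9]' --squeeze 20

```text
t: 6.7
tcp_pos: [501.8, 291.3, 98.3]
tcp_rot: [0.188, 0.697, 0.669, 0.177]
contact_force: [1.7, -0.3, -3.0]
finger_gap: 0.136
grasp_force: 23.9
```

```bash
python3 - <<'E'
from h import *
o=arm.observe();inc(np.load("T.npy")-12*N,*mould(-.042));print([round(o["contact_force"]@v,1) for v in (U,Y,N)],o["torque"])
E
```

```text
inc [0.5 0.3 1.1] [-0.     0.005  0.002]
[np.float64(-0.0), np.float64(-0.2), np.float64(-3.5)] [ 0.04822339  0.18421111 -0.16067455]
```

arm_command --increments '[0,0,0,0,0,0,0.9,0,0.5,-1,0,0,0,0.9,0,1,-3,0,0,0,0.9,0,1,-5,0,0,0,0.9]' --squeeze 60

```text
t: 7.1
tcp_pos: [499.8, 291.0, 102.4]
tcp_rot: [0.188, 0.697, 0.669, 0.176]
contact_force: [0.7, -0.3, -2.7]
finger_gap: 0.128
grasp_force: 63.3
```

```bash
python3 - <<'E'
from h import *
o=arm.observe();print([round(o["contact_force"]@v,1) for v in (U,Y,N)],o["torque"])
E
```

```text
[np.float64(-0.8), np.float64(-0.2), np.float64(-2.7)] [ 0.05353751  0.37802111 -0.0572598 ]
```

Forces show only the module's weight (about 3 N). I'll continue straight along the normal.

arm_command --increments '[0,0,-3,0,0,0,0.9,0,0,-6,0,0,0,0.9,0,0,-9,0,0,0,0.9,0,0,-12,0,0,0,0.9,0,0,-15,0,0,0,0.9]'

```text
t: 7.6
tcp_pos: [492.3, 291.5, 115.5]
tcp_rot: [0.188, 0.697, 0.669, 0.176]
contact_force: [0.1, 0.1, -4.5]
finger_gap: 0.129
grasp_force: 63.3
```

arm_command --increments '[0,0,-5,0,0,0,0.9,0,0,-15,0,0,0,0.9,0,0,-35,0,0,0,0.9,0,0,-65,0,0,0,0.9,0,0,-90,0,0,0,0.9]'

```text
t: 8.1
tcp_pos: [446.9, 293.9, 194.8]
tcp_rot: [0.188, 0.697, 0.669, 0.177]
contact_force: [-0.2, -1.0, -3.5]
finger_gap: 0.128
grasp_force: 63.4
```

```bash
python3 - <<'E'
from h import *
o=arm.observe();print([round(o["contact_force"]@v,1) for v in (U,Y,N)],o["torque"],o["t"])
ya=.106; x=np.array([np.cos(ya),np.sin(ya),0]);y=np.array([-x[1],x[0],0]);z=np.array([0,0,1.])
inc([o["tcp_pos"][0],o["tcp_pos"][1],210],x,y,z);inc([516.5,-.5,180],x,y,z)
cv2.imwrite("pics/s5.png",arm.capture("scene")[100:400,160:560,::-1])
E
```

```text
[np.float64(-1.9), np.float64(-1.0), np.float64(-3.0)] [0.0484105  0.52568262 0.00310277] 8.1
inc [ -0.1   7.6 -13.2] [ 0.521  0.044 -0.144]
inc [-291.1   62.9   55.2] [ 0.521  0.044 -0.144]
```

View pics/s5.png

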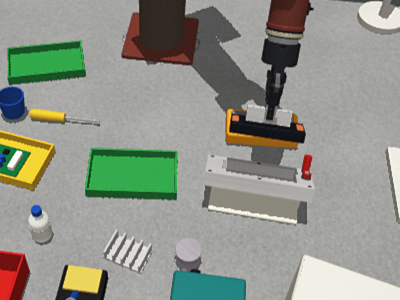

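The module is held clear of the mould, with the cavity empty at (258,170) in the crop. I'll level it while moving over the tray.

arm_command --increments '[-40,10,-5,0.13,0.011,-0.036,0.9,-80,25,5,0.26,0.022,-0.072,0.9,-125,40,20,0.39,0.033,-0.108,0.9,-170,50,35,0.521,0.044,-0.144,0.9,-215,60,50,0.521,0.044,-0.144,0.9]'

```text
t: 8.65
tcp_pos: [512.3, 91.8, 185.8]
tcp_rot: [0.0, 0.668, 0.744, 0.0]
contact_force: [1.6, 0.1, -2.2]
finger_gap: 0.129
grasp_force: 63.2
```

```bash
cat >> h.py <<'E'
ya=.106; tx=np.array([np.cos(ya),np.sin(ya),0]);ty=np.array([-tx[1],tx[0],0]);tz=np.array([0,0,1.])
E
python3 - <<'E'
from h import *
inc([516.5,-.5,140],tx,ty,tz)
E
```

```text
inc [-92.2  -5.8  45.8] [ 0.001 -0.001  0.001]
```

arm_command --increments '[-40,-3,10,0,0,0,0.9,-80,-6,30,0,0,0,0.9,-92,-6,46,0,0,0,0.9,-92,-6,46,0,0,0,0.9]'

```text
t: 9.05
tcp_pos: [511.8, -0.2, 135.7]
tcp_rot: [-0.001, 0.67, 0.743, -0.002]
contact_force: [-0.3, 0.5, -3.8]
finger_gap: 0.131
grasp_force: 63.0
```

```bash
python3 - <<'E'
from h import *
o=arm.observe();inc([516.5,-.5,51],tx,ty,tz);print(o["contact_force"],o["torque"])
c=cam("wrist");im=arm.capture("wrist");cv2.imwrite("pics/w6.png",im[:,:,::-1])
E
```

```text
inc [-0.8  5.  84.7] [-0.004  0.    -0.003]
[-0.31086599  0.456651   -3.82548046] [-0.0026964   0.09298061  0.00966306]
```

View pics/w6.png

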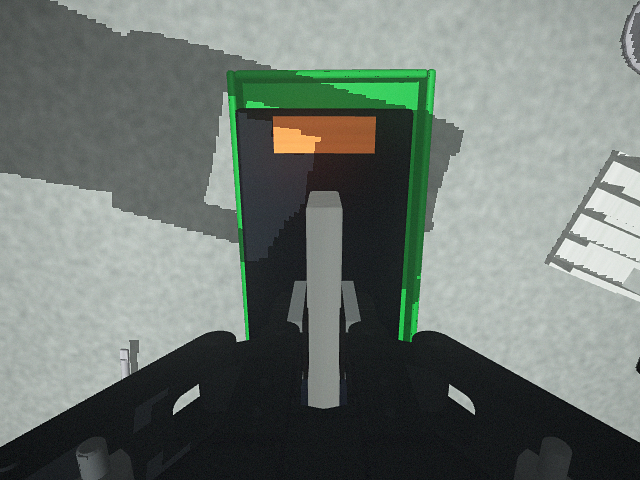

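The module hangs level over the tray and is aligned with it. The tray's far rim corners are at (229,71) and (435,71), so its centre is a few mm to the right (tool +y), as computed.

```bash
python3 - <<'E'
from h import *
c=cam("wrist")
A,B=onz(c,(229,71),28),onz(c,(435,71),28);print(A,B,np.linalg.norm(A-B),(A+B)/2-105*ty,np.arctan2(*(B-A)[1::-1]))
E
```

```text
[445.62838764  99.29053274  28.        ] [567.44177902 112.0291462   28.        ] 122.47764935778324 [517.64425225   1.24917734  28.        ] 0.10419609550397786
```

arm_command --increments '[-0.5,5,20,-0.004,0,-0.003,0.9,-0.5,5,45,-0.004,0,-0.003,0.9,-0.5,5,63,-0.004,0,-0.003,0.9,-0.5,5,74,-0.004,0,-0.003,0.9,-0.5,5,74,-0.004,0,-0.003,0.9]'

```text
t: 9.6
tcp_pos: [517.7, 2.9, 63.5]
tcp_rot: [0.001, 0.667, 0.745, 0.001]
contact_force: [-1.5, 0.4, -3.2]
finger_gap: 0.124
grasp_force: 63.1
```

arm_command --increments '[0,0,1,0,0,0,0.9,0,0,2,0,0,0,0.9,0,0,2.5,0,0,0,0.9,0,0,2.5,0,0,0,0.9]'

```text
t: 10.0
tcp_pos: [518.9, 1.8, 62.5]
tcp_rot: [0.002, 0.668, 0.745, 0.002]
contact_force: [0.3, -0.3, -3.2]
finger_gap: 0.125
grasp_force: 63.1
```

arm_command --increments '[-0.5,-1,2,0,0,0,0.9,-1,-1,4,0,0,0,0.9,-1,-1,6,0,0,0,0.9,-1,-1,6,0,0,0,0.9]'

```text
t: 10.4
tcp_pos: [517.2, 0.7, 55.3]
tcp_rot: [0.001, 0.668, 0.745, 0.001]
contact_force: [-0.3, 1.0, -4.2]
finger_gap: 0.128
grasp_force: 63.1
```

arm_command --increments '[0,0,0.5,0,0,0,0.9,0,0,1,0,0,0,0.9,0,0,1.5,0,0,0,0.9]'

```text
t: 10.7
tcp_pos: [517.7, 0.7, 54.3]
tcp_rot: [0.002, 0.668, 0.745, 0.001]
contact_force: [0.6, 0.8, -3.6]
finger_gap: 0.13
grasp_force: 63.1
```

arm_command --increments '[0,0,0.5,0,0,0,0.9,0,0,1,0,0,0,0.9,0,0,1.5,0,0,0,0.9]'

```text
t: 11.0
tcp_pos: [517.6, 0.7, 52.8]
tcp_rot: [0.002, 0.668, 0.745, 0.001]
contact_force: [0.2, 0.2, -3.2]
finger_gap: 0.128
grasp_force: 63.1
```

arm_command --increments '[0,0,0.5,0,0,0,0.9,0,0,1,0,0,0,0.9]'

```text
t: 11.2
tcp_pos: [517.7, 0.7, 51.8]
tcp_rot: [0.002, 0.668, 0.745, 0.001]
contact_force: [-0.8, 0.8, -0.1]
finger_gap: 0.128
grasp_force: 63.6
```

Touching: the weight is coming off. I'll go half a millimetre more.

arm_command --increments '[0,0,0.3,0,0,0,0.9,0,0,0.5,0,0,0,0.9]'

```text
t: 11.4
tcp_pos: [517.8, 0.8, 51.8]
tcp_rot: [0.002, 0.667, 0.745, 0.001]
contact_force: [-1.4, 0.5, 3.3]
finger_gap: 0.129
grasp_force: 64.1
```

The module is seated with about 7 N on the floor. I'll reduce the grip, release and rise straight up.

arm_command --increments '[0,0,0,0,0,0,0.9,0,0,0,0,0,0,0.6,0,0,0,0,0,0,0.4,0,0,0,0,0,0,0.3,0,0,0,0,0,0,0.3]' --squeeze 20

```text
t: 11.9
tcp_pos: [517.8, 0.7, 51.3]
tcp_rot: [0.002, 0.668, 0.745, 0.001]
contact_force: [-1.0, 0.1, 0.3]
finger_gap: 0.35
grasp_force: 0.0
```

arm_command --increments '[0,0,-10,0,0,0,0.3,0,0,-30,0,0,0,0.3,0,0,-70,0,0,0,0.3,0,0,-110,0,0,0,0.3,0,0,-150,0,0,0,0.3]'

```text
t: 12.4
tcp_pos: [516.8, 0.8, 203.5]
tcp_rot: [0.002, 0.668, 0.745, 0.001]
contact_force: [0.2, -0.2, 0.7]
finger_gap: 0.35
grasp_force: 0.0
```

```bash
python3 - <<'E'
from h import *
print(arm.observe()["contact_force"])
a=cv2.resize(arm.capture("scene")[180:330,220:500],(784,420),interpolation=2)[:,:,::-1]
cv2.imwrite("pics/end.png",a)
E
```

```text
[ 0.24021603 -0.16094313  0.69852996]
```

View pics/end.png

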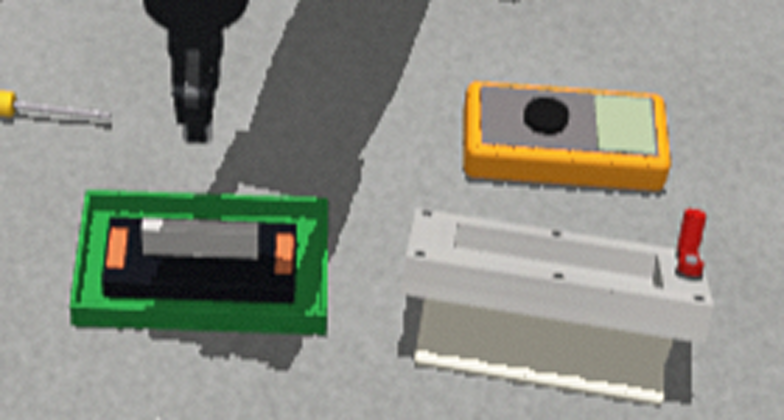

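The module lies flat and upright, centred in the green tray at (200,255) in the crop. The clip is aside at (690,240), the meter and driver are where they were, and the gripper is clear.

```bash
python3 -c "
from rig import arm; print(arm.close_job())"
```

```text
the job is handed in; nothing more can be done
None
```

I turned the clip to its stop, drew the module squarely out of the mould and set it down flat and right way up in the far green tray; the job was handed in at about 12.5 s of the 56 s allowed, and no verdict came back.

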